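# Show the notched key tag's code to the reader

### The job

Lift the clear acrylic key tag with the notched corner out of the slotted bin, leaving the other two tags standing in their slots, and show its code to the desk reader: the code is on one face of the frosted end, the end that has the notch. Finish while holding the tag motionless in mid-air, code side up and square to the reader's slanted window, the code about 11 cm out from the middle of the window. Keep your fingers off the frosted end and do not knock the reader.

Things in the scene. Friction and masses are not known exactly. Their poses are not given: they have to be found in the camera images.
- tag: To show: acrylic plate 100 mm long, 40 high, 8 thick, ~40 g, standing on a long edge in any slot, any heading. Origin: middle of its lower edge. +x: lengthwise to the frosted end (last 30 mm, white); +y: out of the code face; +z: to the upper edge. Notch, 12 x 12, at the upper +x corner: upper left as seen facing the code. The rest is clear, with a dark ring hole near the plain end.
- code (a point): Middle of the square dotted code on the tag's code face: 35 mm along the tag's +x, 4 mm along +y and 16 mm along +z from the tag's origin.
- notch (a point): Middle of the cut-away notch, 44 mm along the tag's +x and 34 mm along +z from its origin.
- blank: Another clear tag of the same 100 x 8 x 40 mm in a slot of the bin, with four full corners, no notch and no frosting: leave it. Origin and axes as for the tag.
- roundtag: A third clear tag in a slot of the bin, 84 x 8 x 40 mm, with round ends: leave it. Origin and axes as for the tag.
- bin: Black open bin, fixed, 116 mm in x, 176 in y, walls 4 thick and 34 high. Origin: middle of its underside, on the counter. Three slots along x at y = -50, 0, 50 mm, 11 wide between grey ribs 4 thick, rib tops 18 above the counter. The tags stand in them on the 4 mm floor, upper edges 44 mm above the counter, their x parallel to the bin's.
- reader: Desk code reader on the robot's right, fixed: a round black foot 110 mm across, a post and a tilted grey head up to 0.30 m high. Origin: middle of the foot's underside on the counter; its front (-x) faces roughly left as the robot sees it.
- reader_head: The reader's head, 68 x 78 x 66 mm (deep, wide, high). Origin: middle of its dark window. The window looks along the head's -x, out over the counter towards the robot's left and down at 45 degrees; the head lies at +x behind the window. y is along the window's horizontal edges, z along its slanted edges, up.
- read_spot (a point): The point 110 mm straight out from the middle of the window (the head's -x), about 140 mm above the counter: where the code belongs.
There are look-alikes about, which are no part of the job. What is shaped like the roundtag but blue or yellow is not meant.

How it is judged:
On the way:
1. the notched tag is lifted clear of the bin in the fingers (height (world z) of tag above 0.07 m and contact force between tag and bin below 0.05 N and contact force between tag and the fingers above 0.5 N), for 0.2 s.
At the end, for the whole second after the job is handed in: Fingers alone hold the tag still, over 70 mm up, code face up, within 20 degrees of square to the window, code 70-150 mm out and within 20 mm of its axis; grip centre under 15 mm from the tag's middle towards the frosting; other tags standing in their slots, moved under 15 mm (all of step 1 and contact force between tag and reader below 0.05 N and linear speed of tag below 0.02 m/s and angle between tag's own y axis and vertical below 1.25 rad and angle between the y axis of tag and the x axis of reader_head, either way round below 0.35 rad and x of code in the frame of reader_head between -0.15 and -0.07 m and y of code in the frame of reader_head between -0.02 and 0.02 m and z of code in the frame of reader_head between -0.02 and 0.02 m and x of the grasp point in the frame of tag below 0.015 m and distance of each of blank, roundtag from where it was at the start of the episode below 0.015 m and angle between each of blank, roundtag's own z axis and vertical below 0.35 rad); the arm keeps its last pose, push and grip.
It fails at once if the reader is knocked by the arm, the fingers or the tag (contact force between any of the arm, the fingers, tag and reader above 4 N).
It fails at once if another tag is pulled out of its slot (distance of any of blank, roundtag from where it was at the start of the episode above 0.03 m).
It also fails if it takes over 45 s, if anything falls off the work surface, if the arm or the gripper's body presses on something with over 40 N, if the wrist force passes 120 N, or if a joint passes its speed limit or range.

### The arm

A 7-joint arm with a two-finger parallel gripper is mounted at the origin on the work surface. World frame = base frame: x ahead of the robot, y to its left, z up, the work surface at z = 0. Lengths are in m, angles in rad, forces in N, time in s.
With the tool pointing down it reaches from about 0.35 to 0.9 m from the base axis. Payload 7.2 kg.
Tool frame: the origin (TCP) lies at the centre of the arm's flange, where the gripper is bolted on; the fingertips stand 182 mm ahead of it and the grasp point (between the pads) lies 163 mm ahead of it; z points along the fingers, y is the line along which they close (so a half turn about z gives the same grasp; the last joint's range is limited). The gripper opens to 88 mm and grips with 3 to 60 N. Pads are 20 mm wide; open, the fingers measure 115 mm over their backs; the gripper's body (75 mm by 178 mm) begins 61 mm behind the grasp point.
Start: joints at [-1.19, 0.411, -0.013, 1.596, 0.006, 1.134, -0.082], TCP at [0.271, 0.563, 0.405] pointing down, gripper open.
Joint ranges: [-2.95, 2.95], [-0.29, 1.99], [-1.47, 1.44], [0.14, 2.54], [-1.03, 4.17], [0.13, 1.85], [-2.86, 2.86]. Speed limits (rad/s): [2.39, 2.39, 3.01, 3.01, 3.14, 3.14, 3.14].

### API

Orientations are given as a unit quaternion [x, y, z, w].
In Python, from workcell import r gives the robot as it stands.
- The arm moves only by the tool step_arm, never from a script. Its argument "motion" is one flat list of numbers, 7 for each row, row after row: the opening, from 0 (shut) to 1 (fully open), then the shift along the tool's x, y, z in units of 25 mm (1.0 is 25 mm), then the turn, a rotation vector about the tool's x, y, z in units of 6 degrees (1.0 is 6 degrees). In form: [claw, tx, ty, tz, wx, wy, wz, claw, tx, ty, tz, wx, wy, wz, ...]. A call has 1 to 20 rows; each row shifts and turns the commanded pose from where the row before left it, along the tool's axes as they then stand; what a row does not reach is not made up. A row lasts 1/12 s, in which the tool goes at most 41.7 mm and 7.16 degrees, less where a joint would pass 70% of its speed; a pose out of reach is approached as far as the arm can. A call is refused whole if a number of a shift passes 1 or a number of a turn 1, either way. A call with a gripper value outside its range is refused whole. The fingers move at their own pace and stop on an object; "force" is the grip in N (left out, the last holds). Time passes only in rows, so rows that do not move let the fingers close. It gives the time, the measured TCP pose, the force, the opening and the grip force at its end, in the units of the state.
- r.state(): the state, without advancing time (a new reading comes with each control period).
- r.camera(name): name is "scene" or "side" or "wrist"; returns a dict with "frame" (384x512x3 uint8, red, green, blue), "fx", "fy", "cx", "cy" (pixels), "k1" (the pictures are not rectified: a ray, as slopes to the right and down, at radius r is drawn at 1 + k1 r^2 times it, then the intrinsics apply), "world_to_cam" (4x4, takes a point from world to camera coordinates); the wrist camera has in their place "hand_eye" (4x4, takes a point from camera to tool coordinates, whose origin is the TCP and whose axes are the flange's). Camera axes: x right, y down, z forward; pixel columns grow to the right and rows downward; lengths in m; the calibration is good to about 2 mm. A picture is of the moment at which its call begins: read the wrist's pose just before it. There is no depth.
- r.close_job(): hands the job in; it is judged then, once.
The state is a dict: "t": time; "q": joint angles; "qd": joint speeds; "joint_torque": joint torques, N m; "ee_pos": TCP position; "tcp_rot": TCP orientation; "force": force on the tool from outside, world axes, zero at the start; "ft_torque": the same for the moment, N m; "grip_width": finger opening in m; "finger_force": force on a finger pad.
Only numpy, scipy, OpenCV 4.12 (cv2) and the standard library are available. Lean on these libraries where they do the work, as an engineer would, in place of code of your own. Each camera call takes 0.05 s, during which the arm holds its last target. There are 200 camera calls.

## Working session

There is one attempt and no reset: what is moved stays moved. The work goes in short steps, Python scripts to look and compute and a tool call to move; the robot and the scene stay as the last step left them, time stands still between calls to the robot, and variables do not carry over. Pictures are saved under pics/ and viewed, at most 10 in all, crops included, and the job is handed in when it is done.

Besides the shell and the picture viewer there is one more tool, called after "Call:" by a JSON object that holds its "name" and its "arguments", one argument or row to a line. step_arm: Moves the arm, as the interface text tells. Its arguments: {"type":"object","properties":{"motion":{"type":"array"},"force":{"type":"number"}},"required":["motion"]}

```bash
mkdir -p pics; ls; python3 - <<'E'
from workcell import r
import cv2,pickle,numpy as np
s=r.state(); print(s)
d={}
for n in("scene","side","wrist"):
    c=r.camera(n); d[n]=c; print(n,{k:(np.round(v,4).tolist() if hasattr(v,'tolist') else v) for k,v in c.items() if k!="frame"})
d['state']=s
pickle.dump(d,open('d0.pkl','wb'))
im=np.hstack([d['scene']['frame'],d['side']['frame']])
cv2.imwrite('pics/scene.png',cv2.resize(d['scene']['frame'][:,:,::-1],(800,600),interpolation=cv2.INTER_CUBIC))
cv2.imwrite('pics/side.png',cv2.resize(d['side']['frame'][:,:,::-1],(800,600),interpolation=cv2.INTER_CUBIC))
E
```

```text
pics
{'t': 0.0, 'q': array([-1.1902104 ,  0.4119176 , -0.01272507,  1.59703114,  0.00558197,
        1.1342803 , -0.08220591]), 'qd': array([ 1.52116262e-04, -7.65817312e-04, -5.74600593e-05, -6.82021526e-04,
        4.64752797e-04,  8.06144991e-04, -2.01554107e-05]), 'joint_torque': array([-1.36424413e-03, -5.87943041e+01,  6.40824717e-01, -2.91075504e+01,
       -5.39483037e-02,  1.82162679e-02,  1.30870417e-04]), 'ee_pos': array([0.27109048, 0.56291778, 0.40380301]), 'tcp_rot': array([ 2.22503309e-01,  9.74931606e-01, -7.89408938e-04, -1.33114444e-04]), 'force': array([ 0.3068501 , -0.11742221, -0.26908216]), 'ft_torque': array([ 0.03567874,  0.03646473, -0.02385893]), 'finger_force': 0.0, 'grip_width': 0.08777859651873066}
scene {'fx': 486.6533559345842, 'fy': 486.6533559345842, 'cx': 251.8840469195205, 'cy': 191.6351114524695, 'k1': -0.047774378574229406, 'world_to_cam': [[0.1363, 0.9906, -0.0077, -0.0669], [0.7159, -0.1039, -0.6905, -0.2541], [-0.6848, 0.0886, -0.7233, 1.6199], [0.0, 0.0, 0.0, 1.0]]}
side {'fx': 431.7346896089073, 'fy': 431.7346896089073, 'cx': 256.97526310340146, 'cy': 194.2638651876429, 'k1': -0.09905488409664893, 'world_to_cam': [[0.9923, -0.1235, -0.0048, -0.5107], [-0.0807, -0.6176, -0.7823, 0.1335], [0.0937, 0.7767, -0.6229, 1.2141], [0.0, 0.0, 0.0, 1.0]]}
wrist {'fx': 301.7966436124064, 'fy': 301.7966436124064, 'cx': 250.23918979336995, 'cy': 192.91892475500353, 'k1': -0.009489455148998136, 'hand_eye': [[0.0005, -0.9629, -0.2698, 0.0731], [1.0, 0.0003, 0.0006, 0.0003], [-0.0005, -0.2698, 0.9629, 0.0209], [0.0, 0.0, 0.0, 1.0]]}
```

View pics/scene.png

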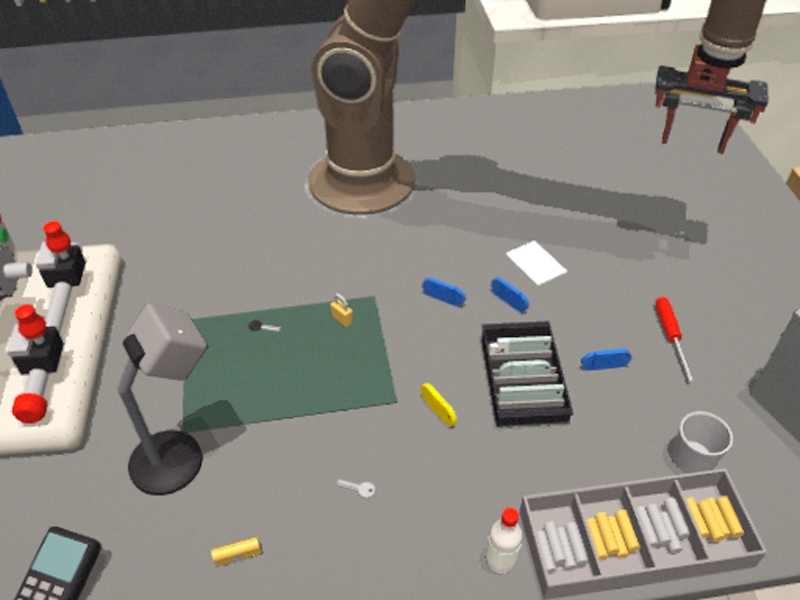

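View pics/side.png

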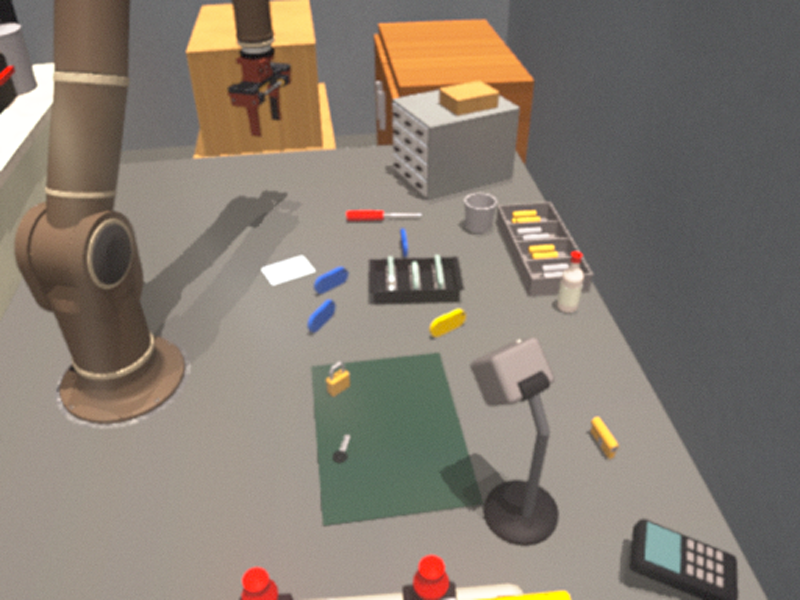

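Scene picture: the bin is at (527,372). Its three tags are in rows at about (520,346), (525,370) and (530,395), and the reader head is at (168,342) with its foot at (165,462).

Could be taken for the tag:
- the three clear tags at those pixels
- blue round tags at (443,291), (510,294) and (606,359)
- a yellow one at (438,404)

The top-row tag seems to have a white end at (497,347). I'll check this in a close crop.

```bash
cat > h.py <<'E'
import numpy as np,cv2,pickle
from scipy.spatial.transform import Rotation as R
def ray(c,u,v,T_wc=None):
    "pixel -> origin, direction in world"
    d=np.array([[c['k1'],0,0,0]],float)
    K=np.array([[c['fx'],0,c['cx']],[0,c['fy'],c['cy']],[0,0,1.]])
    p=cv2.undistortPoints(np.array([[[u,v]]],float),K,d)[0,0]
    M=np.linalg.inv(c['world_to_cam']) if T_wc is None else T_wc
    return M[:3,3],M[:3,:3]@np.array([p[0],p[1],1.])
def onz(c,u,v,z,T=None):
    o,d=ray(c,u,v,T); return o+d*(z-o[2])/d[2]
def two(ra,rb):
    (o1,d1),(o2,d2)=ra,rb
    A=np.stack([d1,-d2],1); t=np.linalg.lstsq(A,o2-o1,rcond=None)[0]
    a=o1+t[0]*d1;b=o2+t[1]*d2
    return (a+b)/2,np.linalg.norm(a-b)
def wristT(c,s):
    T=np.eye(4);T[:3,:3]=R.from_quat(s['tcp_rot']).as_matrix();T[:3,3]=s['ee_pos']
    return T@c['hand_eye']
def proj(c,P):
    p=(c['world_to_cam']@np.append(P,1))[:3]; x=p[:2]/p[2]; x=x*(1+c['k1']*(x@x))
    return np.array([c['fx']*x[0]+c['cx'],c['fy']*x[1]+c['cy']])
E
python3 - <<'E'
from h import *
d=pickle.load(open('d0.pkl','rb'))
a=d['scene']['frame'][200:275,302:372,::-1]; b=d['side']['frame'][155:200,230:302,::-1]
h=d['scene']['frame'][185:320,75:145,::-1]; g=d['side']['frame'][205:350,295:365,::-1]
L=np.full((600,800,3),0,np.uint8)
def put(im,x,y,f):
    q=cv2.resize(im,None,fx=f,fy=f,interpolation=cv2.INTER_CUBIC); q=q[:600-y,:800-x]; L[y:y+q.shape[0],x:x+q.shape[1]]=q
put(a,0,0,5);put(b,0,380,4.8);put(h,360,0,3);put(g,580,0,3)
cv2.imwrite('pics/crop1.png',L)
E
```

```text
(no output)
```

View pics/crop1.png

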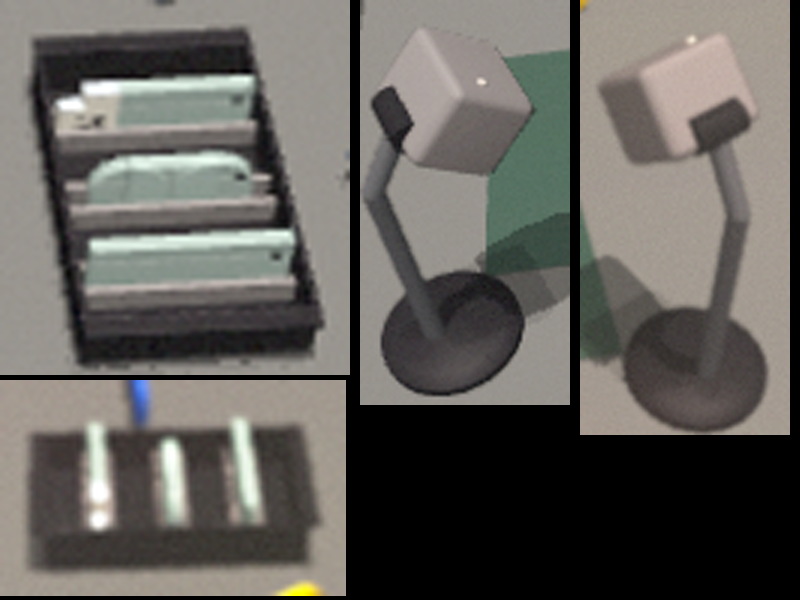

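The crop confirms it: the top-row tag (nearest the robot) has the white end on the left, with the notch at the upper left and code dots on the face towards the scene camera. The middle one has round ends and the lower one is a full rectangle. Next is a rough measurement of bin, tag and reader.

```bash
python3 - <<'E'
from h import *
d=pickle.load(open('d0.pkl','rb')); S,D=d['scene'],d['side']
np.set_printoptions(precision=4,suppress=True)
s=lambda x,y:(302+x/5,200+y/5)
for n,p in dict(plain_back=(251,76),plain_front=(253,93),notch_back=(82,84),notch_front=(86,97)).items(): print(n,onz(S,*s(*p),.044))
for n,p in dict(b_tl=(33,38),b_tr=(247,31),b_br=(322,322),b_bl=(78,330)).items(): print(n,onz(S,*s(*p),.034))
hs=lambda x,y:(75+(x-360)/3,185+y/3)
hd=lambda x,y:(295+(x-580)/3,205+y/3)
print('foot',onz(S,*hs(452,333),.008),onz(D,*hd(696,370),.008),two(ray(S,*hs(452,333)),ray(D,*hd(696,370))))
print('led',two(ray(S,*hs(482,82)),ray(D,*hd(691,40))))
print('postknee',two(ray(S,*hs(374,193)),ray(D,*hd(738,218))))
for name,c,off in(('s',S,hs),('d',D,hd)): print(name,'cam',np.linalg.inv(c['world_to_cam'])[:3,3])
m=lambda c,a,b,e,f:cv2.resize(c['frame'][a:b,e:f,::-1],None,fx=9,fy=9,interpolation=cv2.INTER_CUBIC)
a=m(S,190,250,80,130);b=m(D,210,268,298,348)
a=np.clip(a.astype(float)*1.3-40,0,255);b=np.clip(b.astype(float)*1.3-40,0,255)
L=np.zeros((545,910,3),np.uint8);L[:a.shape[0],:a.shape[1]]=a;L[:b.shape[0],455:455+b.shape[1]]=b
cv2.imwrite('pics/head.png',L[:, :800] if 0 else cv2.resize(L,(800,480)))
E
```

```text
plain_back [0.5199 0.2581 0.044 ]
plain_front [0.5312 0.2559 0.044 ]
notch_back [0.5126 0.1703 0.044 ]
notch_front [0.5215 0.1703 0.044 ]
b_tl [0.4692 0.1549 0.034 ]
b_tr [0.4807 0.2685 0.034 ]
b_br [0.6677 0.2527 0.034 ]
b_bl [0.6552 0.1359 0.034 ]
foot [ 0.6515 -0.3686  0.008 ] [ 0.6452 -0.3761  0.008 ] (array([ 0.647 , -0.3709,  0.0005]), np.float64(0.0009510767547370063))
led (array([ 0.6337, -0.2909,  0.2726]), np.float64(0.0009243879673645435))
postknee (array([ 0.6513, -0.3813,  0.1908]), np.float64(0.0010225374083726317))
s cam [ 1.3003 -0.1035  0.9957]
d cam [ 0.4039 -0.9236  0.8582]
```

View pics/head.png

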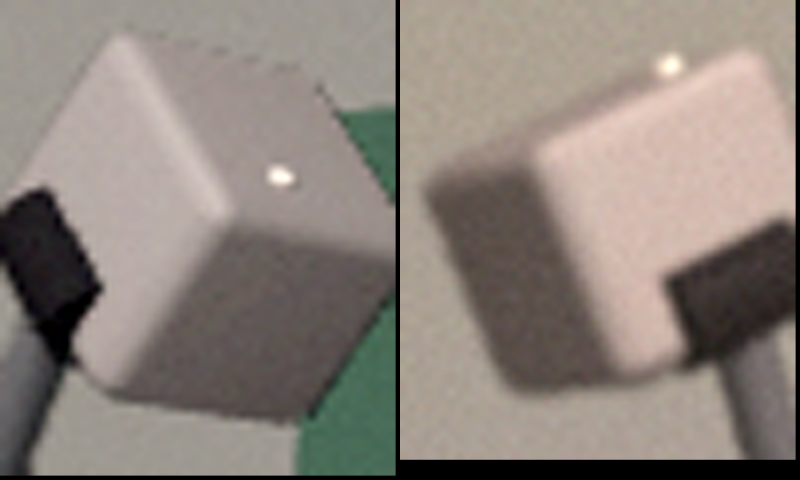

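Head picture: V1, the back/top corner on the −x side, is at scene (122,35) and side (540,150). V2, on the +x side, is at scene (230,215) and side (755,52). V6, the top/front corner on the −x side, is at scene (318,75) and side (430,190).

```bash
python3 - <<'E'
from h import *
d=pickle.load(open('d0.pkl','rb')); S,D=d['scene'],d['side']
np.set_printoptions(precision=4,suppress=True)
fs=lambda x,y:(80+x/7.912-.5,190+y/7.927-.5)
fd=lambda x,y:(298+(x-400)/7.912-.5,210+y/7.927-.5)
V={}
for n,a,b in(('V1',(120,32),(538,150)),('V2',(232,218),(757,48)),('V6',(320,75),(428,188))):
    V[n],e=two(ray(S,*fs(*a)),ray(D,*fd(*b))); print(n,V[n],e)
y=V['V2']-V['V1'];x=V['V1']-V['V6'];print('wide',np.linalg.norm(y),'deep',np.linalg.norm(x),x/np.linalg.norm(x),y/np.linalg.norm(y))
print('yaw y from world x', np.degrees(np.arctan2(y[1],y[0])),'yaw -x',np.degrees(np.arctan2(-x[1],-x[0])), 'pitch',np.degrees(np.arcsin(x[2]/np.linalg.norm(x))))
# head model: yaw psi of +x_head horizontal; fit psi & centre to all visible corners by least squares
from scipy.optimize import least_squares
def axes(p):
    h=np.array([np.cos(p),np.sin(p),0]); k=np.array([0,0,1.]); X=(h+k)/2**.5; Z=(k-h)/2**.5
    return X,np.cross(Z,X),Z
obs=[(S,fs(120,32),(1,-1,1)),(S,fs(232,218),(1,1,1)),(S,fs(320,75),(0,-1,1)),(S,fs(400,258),(0,1,1)),(S,fs(310,424),(0,1,-1)),
(D,fd(538,150),(1,-1,1)),(D,fd(757,48),(1,1,1)),(D,fd(428,188),(0,-1,1)),(D,fd(512,394),(0,-1,-1)),(D,fd(620,382),(1,-1,-1))]
def res(q):
    X,Y,Z=axes(q[3]); 
    return np.concatenate([proj(c,q[:3]+X*.068*k[0]+Y*.039*k[1]+Z*.033*k[2])-p for c,p,k in obs])
f=least_squares(res,[.64,-.28,.218,-np.pi/2],loss='soft_l1'); 
X,Y,Z=axes(f.x[3]);W=f.x[:3]
print(np.round(f.fun.reshape(-1,2),1).tolist()); print('W',W,'yaw+x',np.degrees(f.x[3]),'X',X,'Y',Y,'Z',Z,'spot',W-.11*X)
E
```

```text
V1 [ 0.5882 -0.3319  0.287 ] 0.001391808530789197
V2 [ 0.6532 -0.2997  0.2843] 0.00200514928638226
V6 [ 0.5697 -0.2926  0.2419] 0.0038116634996832126
wide 0.0726369157003527 deep 0.06268944998022807 [ 0.295  -0.6274  0.7207] [ 0.8956  0.4433 -0.0379]
yaw y from world x 26.334630690581857 yaw -x 115.18359027869744 pitch 46.11206241478318
[[-0.8, -1.4], [-0.8, -0.4], [0.9, -0.2], [5.5, 0.3], [0.2, 3.3], [-0.2, 0.1], [2.8, -1.4], [-2.5, -1.1], [-1.0, 2.4], [2.4, 2.5]]
W [ 0.6116 -0.2946  0.2176] yaw+x -64.99319726040147 X [ 0.2989 -0.6408  0.7071] Y [0.9063 0.4227 0.    ] Z [-0.2989  0.6408  0.7071] spot [ 0.5788 -0.2241  0.1398]
```

Head fit: window at (0.612,−0.295,0.218), +x yaw −65°, read spot at (0.579,−0.224,0.140), which agrees with the stated 140 mm height. Tag middle is about (0.5205,0.207), with its x heading −95.9°. Now I'll turn the tool and move to a hover.

Call:
{"name": "step_arm", "arguments": {
  "motion": [0.3, 0, 0, 0, 0, 0, 0.975, 0.3, 0, 0, 0, 0, 0, 0.975, 0.3, 0, 0, 0, 0, 0, 0.975, 0.3, 0, 0, 0, 0, 0, 0.975, 0.3, 0, 0, 0, 0, 0, 0.975, 0.3, 0, 0, 0, 0, 0, 0.975, 0.3, 0, 0, 0, 0, 0, 0.975, 0.3, 0, 0, 0, 0, 0, 0.975, 0.3, 0, 0, 0, 0, 0, 0.975, 0.3, 0, 0, 0, 0, 0, 0.975, 0.3, 0, 0, 0, 0, 0, 0.975, 0.3, 0, 0, 0, 0, 0, 0.975],
  "force": 25
}}

```text
t: 1.15
ee_pos: [0.2711, 0.563, 0.4043]
tcp_rot: [0.744, 0.668, -0.0, 0.0]
force: [0.6, -0.2, 0.1]
grip_width: 0.0266
finger_force: 0.0
```

Call:
{"name": "step_arm", "arguments": {
  "motion": [0.3, -0.81, 0.71, 0.21, 0, 0, 0, 0.3, -0.81, 0.71, 0.21, 0, 0, 0, 0.3, -0.81, 0.71, 0.21, 0, 0, 0, 0.3, -0.81, 0.71, 0.21, 0, 0, 0, 0.3, -0.81, 0.71, 0.21, 0, 0, 0, 0.3, -0.81, 0.71, 0.21, 0, 0, 0, 0.3, -0.81, 0.71, 0.21, 0, 0, 0, 0.3, -0.81, 0.71, 0.21, 0, 0, 0, 0.3, -0.81, 0.71, 0.21, 0, 0, 0, 0.3, -0.81, 0.71, 0.21, 0, 0, 0, 0.3, -0.81, 0.71, 0.21, 0, 0, 0, 0.3, -0.81, 0.71, 0.21, 0, 0, 0, 0.3, -0.81, 0.71, 0.21, 0, 0, 0, 0.3, -0.81, 0.71, 0.21, 0, 0, 0, 0.3, -0.81, 0.71, 0.21, 0, 0, 0, 0.3, -0.81, 0.71, 0.21, 0, 0, 0, 0.3, 0, 0, 0, 0, 0, 0, 0.3, 0, 0, 0, 0, 0, 0]
}}

```text
t: 2.65
ee_pos: [0.5209, 0.2099, 0.3202]
tcp_rot: [0.744, 0.668, -0.001, 0.0]
force: [-0.5, 0.3, -1.1]
grip_width: 0.0265
finger_force: 0.0
```

```bash
python3 - <<'E'
from h import *
from workcell import r
s=r.state(); c=r.camera("wrist"); pickle.dump((s,c),open('w1.pkl','wb'))
M=R.from_quat(s['tcp_rot']).as_matrix(); print(s['t'],s['ee_pos'].round(4),s['grip_width']);print(M.round(3))
cv2.imwrite('pics/w1.png',cv2.resize(c['frame'][:,:,::-1],(800,600),interpolation=cv2.INTER_CUBIC))
E
```

```text
2.65 [0.5209 0.2099 0.3202] 0.0264593120755333
[[ 0.106  0.994 -0.001]
 [ 0.994 -0.106 -0.001]
 [-0.001 -0.    -1.   ]]
```

View pics/w1.png

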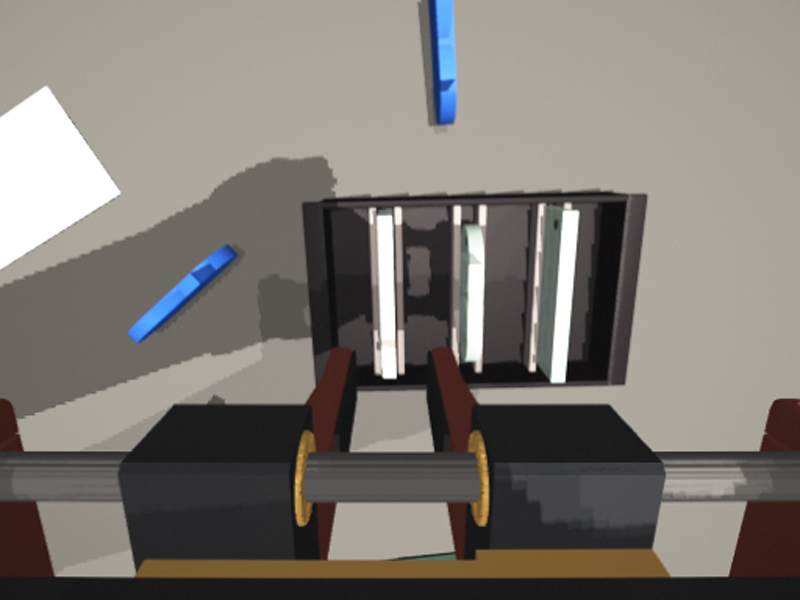

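The wrist view shows the tag's upper edge at column ~386, from row 209 (plain end) to about 345 (notch step). The fingertips straddle the same line at columns 345 and 437.

```bash
python3 - <<'E'
from h import *
s,c=pickle.load(open('w1.pkl','rb')); T=wristT(c,s); np.set_printoptions(precision=4,suppress=True)
g=c['frame'].min(2).astype(int)
for row in (136,150,170,190,205,212):
    m=np.where(g[row,238:260]>200)[0]+238; u=m.mean(); print(row,m.min(),m.max(),onz(c,u,row,.044,T))
print(g[128:142,247], g[205:245,248])
a=onz(c,247,134,.044,T); print('plain end',a, 'tag mid',a+.05*np.array([-.103,-.995,0]))
E
```

```text
136 253 256 [0.5305 0.2607 0.044 ]
150 242 250 [0.5222 0.2498 0.044 ]
170 242 251 [0.5208 0.2327 0.044 ]
190 243 251 [0.5192 0.2149 0.044 ]
205 243 252 [0.5182 0.2012 0.044 ]
212 244 256 [0.5186 0.1945 0.044 ]
[ 45  73  74  63  59  81 103 110 110 149 243 254 254 254] [254 254 254 254 254 254 254 254 254 254 254 252 239 228 228 229 241 247
 255 255 255 255 255 255 255 255 255 255 255 255 255 255 255 255 255 255
 250 125  18  17]
plain end [0.5245 0.263  0.044 ] tag mid [0.5194 0.2132 0.044 ]
```

Call:
{"name": "step_arm", "arguments": {
  "motion": [0.3, 0.16, -0.05, 0.6, 0, 0, 0, 0.3, 0, 0, 0.6, 0, 0, 0, 0.3, 0, 0, 0.6, 0, 0, 0, 0.3, 0, 0, 0.6, 0, 0, 0, 0.3, 0, 0, 0.6, 0, 0, 0, 0.3, 0, 0, 0.6, 0, 0, 0, 0.3, 0, 0, 0.4, 0, 0, 0, 0.3, 0, 0, 0.3, 0, 0, 0, 0.3, 0, 0, 0.3, 0, 0, 0, 0.3, 0, 0, 0, 0, 0, 0, 0.3, 0, 0, 0, 0, 0, 0]
}}

```text
t: 3.62
ee_pos: [0.5194, 0.2159, 0.2057]
tcp_rot: [0.743, 0.67, -0.0, -0.0]
force: [0.3, -0.1, 0.7]
grip_width: 0.0265
finger_force: 0.0
```

Call:
{"name": "step_arm", "arguments": {
  "motion": [0, 0, 0, 0, 0, 0, 0, 0, 0, 0, 0, 0, 0, 0, 0, 0, 0, 0, 0, 0, 0, 0, 0, 0, 0, 0, 0, 0, 0, 0, 0, 0, 0, 0, 0, 0, 0, 0, 0, 0, 0, 0],
  "force": 25
}}

```text
t: 4.12
ee_pos: [0.5197, 0.2157, 0.2062]
tcp_rot: [0.743, 0.67, 0.0, 0.0]
force: [-0.7, -0.0, 5.9]
grip_width: 0.0076
finger_force: 25.0
```

Call:
{"name": "step_arm", "arguments": {
  "motion": [0, 0, 0, -0.3, 0, 0, 0, 0, 0, 0, -0.4, 0, 0, 0, 0, 0, 0, -0.6, 0, 0, 0, 0, 0, 0, -0.8, 0, 0, 0, 0, 0, 0, -0.8, 0, 0, 0, 0, 0, 0, -0.8, 0, 0, 0, 0, 0, 0, -0.8, 0, 0, 0, 0, 0, 0, -0.8, 0, 0, 0, 0, 0, 0, -0.8, 0, 0, 0, 0, 0, 0, -0.5, 0, 0, 0, 0, 0, 0, 0, 0, 0, 0, 0, 0, 0, 0, 0, 0, 0]
}}

```text
t: 5.12
ee_pos: [0.5194, 0.2156, 0.3715]
tcp_rot: [0.743, 0.67, 0.001, 0.0]
force: [-0.1, -0.6, -1.1]
grip_width: 0.0081
finger_force: 25.0
```

```bash
python3 - <<'E'
from h import *
from workcell import r
np.set_printoptions(precision=4,suppress=True)
s=r.state(); S=r.camera("scene");D=r.camera("side");c=r.camera("wrist"); pickle.dump((s,S,D,c),open('w2.pkl','wb'))
M=R.from_quat(s['tcp_rot']).as_matrix(); print(s['t'],s['q'],s['ee_pos'],s['grip_width'],s['finger_force'])
G=s['ee_pos']+M@[0,0,.163]; u,v=proj(S,G).astype(int); print(u,v)
a=cv2.resize(S['frame'][v-40:v+60,u-60:u+60,::-1],None,fx=4,fy=4,interpolation=cv2.INTER_CUBIC)
b=cv2.resize(c['frame'][100:,120:380,::-1],(300,328))
L=np.zeros((400,780,3),np.uint8);L[:400,:480]=a;L[:328,480:780]=b;cv2.imwrite('pics/lift.png',L)
# target: tag y = X head; tool z = blend of -Z and Y by theta
p=np.radians(-65);h=np.array([np.cos(p),np.sin(p),0]);k=np.array([0,0,1.]);X=(h+k)/2**.5;Z=(k-h)/2**.5;Y=np.cross(Z,X)
W=np.array([.6116,-.2946,.2176]);spot=W-.11*X
for th in(0,20,40):
    t=np.radians(th); tz=-Z*np.cos(t)+Y*np.sin(t); ty=X; tx=np.cross(ty,tz)
    Rt=np.stack([tx,ty,tz],1)
    # code in tool frame: tag x=-tool x; grasp at tag(x=-.005,z=.038)
    code=np.array([-(.035+.005),.004,.163+(.038-.016)])
    P=spot-Rt@code; rv=R.from_matrix(M.T@Rt).as_rotvec()
    print(th,'TCP',P,'rotvec deg',np.degrees(rv),'shift tool',M.T@(P-s['ee_pos']),'toolx',tx,'toolz',tz)
E
```

```text
5.1167 [-0.7695  0.3448  0.3714  1.8115 -0.1458  1.0103 -0.4437] [0.5194 0.2156 0.3715] 0.00812099723754139 24.994935393333435
344 170
0 TCP [ 0.5585 -0.0861  0.2678] rotvec deg [-40.8309 -23.2506  55.8657] shift tool [-0.2962  0.0698  0.1034] toolx [0.9063 0.4226 0.    ] toolz [ 0.2988 -0.6409 -0.7071]
20 TCP [ 0.4982 -0.1122  0.2696] rotvec deg [-49.5361  -5.7228  47.5662] shift tool [-0.3284  0.0126  0.1015] toolx [0.7494 0.6163 0.2418] toolz [ 0.5908 -0.4577 -0.6645]
40 TCP [ 0.4475 -0.1516  0.2554] rotvec deg [-57.134   11.8228  38.3025] shift tool [-0.3727 -0.0338  0.1156] toolx [0.5022 0.7357 0.4545] toolz [ 0.8115 -0.2193 -0.5417]
```

View pics/lift.png

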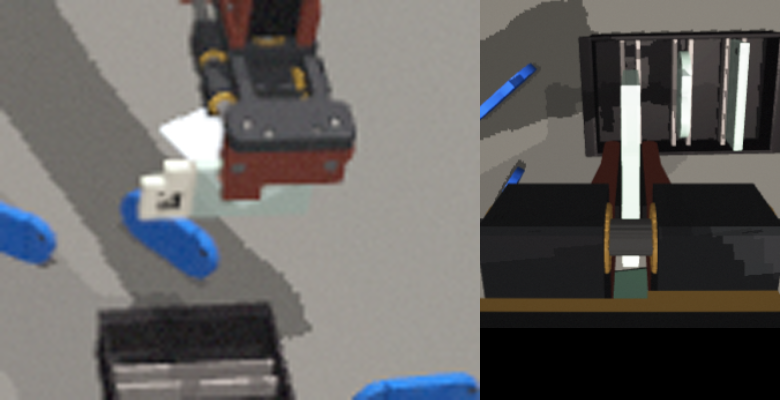

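The tag is lifted with the code face towards the scene camera (code at crop (167,197)). The fingers are clear of the frosting and the other tags still stand. Next I'll measure where the code sits in the tool frame and set the moves for θ=20°.

```bash
cat > tgt.py <<'E'
from h import *
p=np.radians(-65);hh=np.array([np.cos(p),np.sin(p),0]);k=np.array([0,0,1.]);X=(hh+k)/2**.5;Z=(k-hh)/2**.5;Y=np.cross(Z,X)
W=np.array([.6116,-.2946,.2176]);HR=np.stack([X,Y,Z],1)
t=np.radians(20);tz=-Z*np.cos(t)+Y*np.sin(t);Rt=np.stack([np.cross(X,tz),X,tz],1)
def intool(s,c,u,v,yt=.004):
    M=R.from_quat(s['tcp_rot']).as_matrix();o,d=ray(c,u,v);o=M.T@(o-s['ee_pos']);d=M.T@d
    return o+d*(yt-o[1])/d[1]
E
python3 - <<'E'
from tgt import *
np.set_printoptions(precision=4,suppress=True)
s,S,D,c=pickle.load(open('w2.pkl','rb'));M=R.from_quat(s['tcp_rot']).as_matrix()
f=lambda x,y:(284+x/4-.5,130+y/4-.5)
for n,p in dict(code=(168,198),frostedge_low=(193,217),frostcorner_low=(139,216),notchtop=(164,162),plain_low=(309,214)).items(): print(n,intool(s,S,*f(*p)))
code=intool(s,S,*f(168,198)); P=W-.11*X-Rt@code
rv=np.degrees(R.from_matrix(M.T@Rt).as_rotvec());print('TCP',P,'rot units/13 rows',rv/6/13,'shift tool units',Rt.T@(P-s['ee_pos'])/.025)
E
```

```text
code [-0.0431  0.004   0.184 ]
frostedge_low [-0.0265  0.004   0.2006]
frostcorner_low [-0.059   0.004   0.1984]
notchtop [-0.0484  0.004   0.1545]
plain_low [0.0432 0.004  0.201 ]
TCP [ 0.5011 -0.1108  0.2697] rot units/13 rows [-0.6351 -0.0734  0.6098] shift tool units [-9.5781  5.268   8.2487]
```

Call:
{"name": "step_arm", "arguments": {
  "motion": [0, 0, 0, 0, -0.635, -0.073, 0.61, 0, 0, 0, 0, -0.635, -0.073, 0.61, 0, 0, 0, 0, -0.635, -0.073, 0.61, 0, 0, 0, 0, -0.635, -0.073, 0.61, 0, 0, 0, 0, -0.635, -0.073, 0.61, 0, 0, 0, 0, -0.635, -0.073, 0.61, 0, 0, 0, 0, -0.635, -0.073, 0.61, 0, 0, 0, 0, -0.635, -0.073, 0.61, 0, 0, 0, 0, -0.635, -0.073, 0.61, 0, 0, 0, 0, -0.635, -0.073, 0.61, 0, 0, 0, 0, -0.635, -0.073, 0.61, 0, 0, 0, 0, -0.635, -0.073, 0.61, 0, 0, 0, 0, -0.635, -0.073, 0.61, 0, 0, 0, 0, 0, 0, 0, 0, 0, 0, 0, 0, 0, 0]
}}

```text
t: 6.52
ee_pos: [0.5189, 0.2165, 0.3696]
tcp_rot: [0.873, 0.264, 0.237, 0.334]
force: [0.1, 0.1, -0.8]
grip_width: 0.0083
finger_force: 25.0
```

```bash
python3 - <<'E'
from tgt import *
from workcell import r
np.set_printoptions(precision=4,suppress=True)
s=r.state();M=R.from_quat(s['tcp_rot']).as_matrix();P=np.array([.5011,-.1108,.2697])
print(s['t'],s['q'],s['ee_pos'],'rot err units',np.degrees(R.from_matrix(M.T@Rt).as_rotvec())/6,'shift units',M.T@(P-s['ee_pos'])/.025)
E
```

```text
6.5167 [-1.5029  0.5122  1.0567  2.0217  0.6141  0.6259 -2.0259] [0.5189 0.2165 0.3696] rot err units [-0.0024  0.0122  0.0571] shift units [-9.5915  5.2955  8.237 ]
```

Call:
{"name": "step_arm", "arguments": {
  "motion": [0, -0.6, 0.33, 0.515, 0, 0, 0, 0, -0.6, 0.33, 0.515, 0, 0, 0, 0, -0.6, 0.33, 0.515, 0, 0, 0, 0, -0.6, 0.33, 0.515, 0, 0, 0, 0, -0.6, 0.33, 0.515, 0, 0, 0, 0, -0.6, 0.33, 0.515, 0, 0, 0, 0, -0.6, 0.33, 0.515, 0, 0, 0, 0, -0.6, 0.33, 0.515, 0, 0, 0, 0, -0.6, 0.33, 0.515, 0, 0, 0, 0, -0.6, 0.33, 0.515, 0, 0, 0, 0, -0.6, 0.33, 0.515, 0, 0, 0, 0, -0.6, 0.33, 0.515, 0, 0, 0, 0, 0, 0, 0, 0, 0, 0]
}}

```text
t: 7.6
ee_pos: [0.5067, -0.0053, 0.3035]
tcp_rot: [0.874, 0.261, 0.236, 0.336]
force: [-1.1, -0.3, -0.4]
grip_width: 0.0075
finger_force: 25.0
```

```bash
python3 - <<'E'
from tgt import *
from workcell import r
np.set_printoptions(precision=4,suppress=True)
s=r.state();M=R.from_quat(s['tcp_rot']).as_matrix();P=np.array([.5011,-.1108,.2697])
print(s['t'],s['q'],s['ee_pos'],'rot err units',np.degrees(R.from_matrix(M.T@Rt).as_rotvec())/6,'shift units',M.T@(P-s['ee_pos'])/.025)
E
```

```text
7.6 [-1.1956  0.5516  1.1676  2.3026  1.4085  0.1332 -2.6025] [ 0.5067 -0.0053  0.3035] rot err units [0.0376 0.0588 0.0146] shift units [-3.0841  1.6655  2.7238]
```

q6 is close to its lower limit, so this wrist orientation is a poor choice. I'll fit a simple arm model to the recorded joint/pose pairs and pick a better turn angle about the tag's normal.

```bash
cat > arm.py <<'E'
from tgt import *
import itertools
from scipy.optimize import least_squares
def chain(q,sg,a1,a7,off=None):
    ax='zyzyzyz'; rs=R.from_euler('z',a1); out=[]
    for i in range(7):
        rs=rs*R.from_euler(ax[i],sg[i]*q[i]); out.append(rs)
    return out, rs*R.from_euler('z',a7)
E
python3 - <<'E'
from arm import *
from workcell import r
np.set_printoptions(precision=4,suppress=True)
d=pickle.load(open('d0.pkl','rb'))
st=[d['state'],pickle.load(open('w1.pkl','rb'))[0],pickle.load(open('w2.pkl','rb'))[0],r.state()]
pickle.dump(st,open('st.pkl','wb'))
Q=[(s['q'],R.from_quat(s['tcp_rot']),s['ee_pos']) for s in st]
Q.append((np.array([-1.5029,.5122,1.0567,2.0217,.6141,.6259,-2.0259]),R.from_quat(np.array([.873,.264,.237,.334])),np.array([.5189,.2165,.3696])))
best=[]
for s in itertools.product((1,-1),repeat=7):
    if s[1]<0: continue
    res=lambda p:np.concatenate([(chain(q,s,*p)[1].inv()*T).as_rotvec() for q,T,_ in Q])
    for g in itertools.product((0,2,4),repeat=2):
        f=least_squares(res,g,max_nfev=30); best.append((f.cost,s,f.x))
best.sort(key=lambda b:b[0])
for b in best[:12]: print(b[0],b[1],b[2])
c,s,p=best[0]
# position: base z + offsets in frames after joints 2,4,6 and 7
A=[];B=[]
for q,T,x in Q:
    f,_=chain(q,s,*p)
    A.append(np.hstack([np.array([[0,0,1.]]).T]+[f[i].as_matrix()[:,[0,2]] for i in(1,3,5)]));B.append(x)
A=np.vstack(A);B=np.hstack(B);L,_,rk,_=np.linalg.lstsq(A,B,rcond=None);print(rk,L,np.abs(A@L-B).max())
pickle.dump((s,p,L),open('arm.pkl','wb'))
E
```

```text
4.2832230946853397e-07 (-1, 1, -1, 1, -1, 1, -1) [0.0004 1.5713]
4.283223094685453e-07 (-1, 1, -1, 1, -1, 1, -1) [6.2836 1.5713]
4.283223094685485e-07 (-1, 1, -1, 1, -1, 1, -1) [0.0004 1.5713]
4.2832230946866293e-07 (-1, 1, -1, 1, -1, 1, -1) [6.2836 1.5713]
4.2832230946869814e-07 (-1, 1, -1, 1, -1, 1, -1) [0.0004 1.5713]
4.2832230947003735e-07 (-1, 1, -1, 1, -1, 1, -1) [6.2836 7.8544]
4.2832230947102753e-07 (-1, 1, -1, 1, -1, 1, -1) [0.0004 1.5713]
4.2832230947241926e-07 (-1, 1, -1, 1, -1, 1, -1) [6.2836 1.5713]
4.2832230947415197e-07 (-1, 1, -1, 1, -1, 1, -1) [0.0004 1.5713]
0.7768808015217354 (1, 1, -1, 1, -1, 1, -1) [2.4115 1.8617]
0.776880801521739 (1, 1, -1, 1, -1, 1, -1) [8.6947 1.8617]
0.7768808015218914 (1, 1, -1, 1, -1, 1, -1) [2.4115 1.8617]
7 [ 0.1599 -0.1241  0.6617  0.0031  0.4933 -0.0343  0.1887] 0.043363912117547865
```

```bash
python3 - <<'E'
from arm import *
np.set_printoptions(precision=4,suppress=True)
st=pickle.load(open('st.pkl','rb')); s,p,_=pickle.load(open('arm.pkl','rb'))
Q=[(a['q'],a['ee_pos']) for a in st]+[(np.array([-1.5029,.5122,1.0567,2.0217,.6141,.6259,-2.0259]),np.array([.5189,.2165,.3696]))]
def rows(q):
    f,_=chain(q,s,*p); return np.hstack([np.array([[0,0,1.]]).T]+[f[i].as_matrix() for i in(1,3,5)])
A=np.vstack([rows(q) for q,_ in Q]);B=np.hstack([x for _,x in Q])
lam=1e-4; L=np.linalg.solve(A.T@A+lam*np.eye(10),A.T@B);print(L,np.abs(A@L-B).max())
pickle.dump((s,p,L),open('arm.pkl','wb'))
def fk(q):
    return rows(q)@L, chain(q,s,*p)[1]
lo=np.array([-2.95,-.29,-1.47,.14,-1.03,.13,-2.86]);hi=np.array([2.95,1.99,1.44,2.54,4.17,1.85,2.86])
code=np.array([-.0431,.004,.184]); q0=st[-1]['q']; rng=np.random.default_rng(0)
for th in range(-60,100,20):
    t=np.radians(th);tz=-Z*np.cos(t)+Y*np.sin(t);Rt=np.stack([np.cross(X,tz),X,tz],1);P=W-.11*X-Rt@code;TR=R.from_matrix(Rt)
    sol=[]
    for k in range(25):
        g=np.clip(q0,lo+.02,hi-.02) if k==0 else rng.uniform(lo,hi)
        def res(q):
            x,o=fk(q); return np.concatenate([(x-P)*10,(o.inv()*TR).as_rotvec()*3,.01*(q-(lo+hi)/2)/(hi-lo)])
        f=least_squares(res,g,bounds=(lo,hi),max_nfev=80)
        if np.abs(f.fun[:6]).max()<.02: sol.append((np.min(np.minimum(f.x-lo,hi-f.x)),np.linalg.norm(f.x-q0),f.x))
    if sol:
        near=min(sol,key=lambda z:z[1]);far=max(sol,key=lambda z:z[0]);print(th,P,'near',near[0],near[1],near[2],'| best',far[0],far[2])
    else: print(th,'none')
E
```

```text
[ 0.2878  0.0019 -0.0284  0.5273 -0.0022 -0.0195  0.4516 -0.0005 -0.0008
  0.1768] 0.00023682140366315663
-60 [ 0.7251 -0.1101  0.1757] near 0.12874073047601065 2.7482632634236945 [-0.3294  1.196   0.5554  1.1295  0.3754  1.7213 -1.5792] | best 0.15222742230521624 [-0.371   1.2239  0.6553  1.1336  0.303   1.6978 -1.5267]
-40 [ 0.6808 -0.085   0.2171] near 0.555284350955644 2.257640312181813 [-0.5079  0.9955  0.6559  1.4624  0.3612  1.2947 -1.5959] | best 0.5619266443426603 [-0.5202  1.0041  0.6802  1.4634  0.3418  1.2881 -1.5807]
-20 [ 0.624  -0.0765  0.2488] near 0.7647596354107757 1.750955557530965 [-0.5372  0.7314  0.5432  1.7752  0.6121  0.9391 -1.7974] | best 0.7688998651603882 [-0.4748  0.7086  0.4481  1.7711  0.6783  0.9768 -1.8493]
0 [ 0.5616 -0.0854  0.2671] near 0.33787354864504554 1.1242345715897961 [-0.7201  0.588   0.7582  2.0817  0.8423  0.4679 -1.9801] | best 0.5182127328200425 [ 0.223   0.5173 -0.471   2.0218  1.3463  1.0139 -2.3036]
20 [ 0.5011 -0.1108  0.2697] near 0.14993324507803774 2.3871141310587958 [ 0.3603  0.3828 -0.4732  2.2813  1.8843  0.6975 -2.7101] | best 0.285570335101768 [ 0.8466  0.6054 -1.1017  2.2544  1.8793  1.0222 -2.5234]
40 [ 0.4499 -0.1495  0.2562] near 0.11461084853081127 3.6745436243266587 [ 1.2216  0.7371 -1.2578  2.4254  2.4803  0.886  -2.7124] | best 0.11461380909751018 [ 1.2217  0.7372 -1.2579  2.4254  2.4803  0.8861 -2.7123]
60 [ 0.414  -0.1969  0.2284] near 4.271391030452598e-05 4.226379827176404 [ 1.6319  1.2882 -1.47    2.4423  2.799   0.6979 -2.292 ] | best 0.05656696841693343 [ 0.8483  0.5561 -0.3573  2.4834  3.7005  0.999   2.5231]
80 [ 0.3979 -0.2473  0.1896] near 1.8042580762767102e-09 4.450697077738319 [ 1.8609  1.6683 -1.47    2.2969  2.5611  0.1717 -1.6365] | best 4.757284388645644e-07 [0.3806 0.8739 0.496  2.3807 4.17   1.7932 2.2135]
```

θ = −20° leaves good joint margins. Work out the turn and shift to it.

```bash
sed -i 's/radians(20)/radians(-20)/' tgt.py; cat > go.py <<'E'
from tgt import *
from workcell import r
np.set_printoptions(precision=3,suppress=True)
s=r.state();M=R.from_quat(s['tcp_rot']).as_matrix();code=np.array([-.0431,.004,.184])
P=W-.11*X-Rt@code
print(s['t'],s['q'],s['ee_pos'],'P',P,'rot units',np.degrees(R.from_matrix(M.T@Rt).as_rotvec())/6,'shift now',M.T@(P-s['ee_pos'])/.025,'shift after turn',Rt.T@(P-s['ee_pos'])/.025)
print('code in head',HR.T@(s['ee_pos']+M@code-W))
E
python3 go.py
```

```text
7.6 [-1.196  0.552  1.168  2.303  1.409  0.133 -2.603] [ 0.507 -0.005  0.304] P [ 0.624 -0.076  0.249] rot units [ 0.041 -6.608  0.001] shift now [1.262 1.66  5.528] shift after turn [4.497 1.68  3.444]
code in head [-0.151  0.049  0.09 ]
```

Call:
{"name": "step_arm", "arguments": {
  "motion": [0, 0, 0, 0, 0, -0.3, 0, 0, 0, 0, 0, 0, -0.3, 0, 0, 0, 0, 0, 0, -0.5, 0, 0, 0, 0, 0, 0, -0.5, 0, 0, 0, 0, 0, 0, -0.5, 0, 0, 0, 0, 0, 0, -0.5, 0, 0, 0, 0, 0, 0, -0.5, 0, 0, 0, 0, 0, 0, -0.5, 0, 0, 0, 0, 0, 0, -0.5, 0, 0, 0, 0, 0, 0, -0.5, 0, 0, 0, 0, 0, 0, -0.5, 0, 0, 0, 0, 0, 0, -0.5, 0, 0, 0, 0, 0, 0, -0.5, 0, 0, 0, 0, 0, 0, -0.5, 0, 0, 0, 0, 0, 0, 0, 0, 0, 0, 0, 0, 0, 0, 0, 0]
}}

```text
schema error: expected a multiple of 7 numbers
```

```bash
python3 go.py
```

```text
7.6 [-1.196  0.552  1.168  2.303  1.409  0.133 -2.603] [ 0.507 -0.005  0.304] P [ 0.624 -0.076  0.249] rot units [ 0.041 -6.608  0.001] shift now [1.262 1.66  5.528] shift after turn [4.497 1.68  3.444]
code in head [-0.151  0.049  0.09 ]
```

Call:
{"name": "step_arm", "arguments": {
  "motion": [0, 0, 0, 0, 0, -0.3, 0, 0, 0, 0, 0, 0, -0.3, 0, 0, 0, 0, 0, 0, -0.5, 0, 0, 0, 0, 0, 0, -0.5, 0, 0, 0, 0, 0, 0, -0.5, 0, 0, 0, 0, 0, 0, -0.5, 0, 0, 0, 0, 0, 0, -0.5, 0, 0, 0, 0, 0, 0, -0.5, 0, 0, 0, 0, 0, 0, -0.5, 0, 0, 0, 0, 0, 0, -0.5, 0, 0, 0, 0, 0, 0, -0.5, 0, 0, 0, 0, 0, 0, -0.5, 0, 0, 0, 0, 0, 0, -0.5, 0, 0, 0, 0, 0, 0, -0.5, 0, 0, 0, 0, 0, 0, 0, 0]
}}

```text
t: 8.85
ee_pos: [0.5074, -0.0014, 0.3031]
tcp_rot: [0.903, 0.133, -0.075, 0.401]
force: [0.0, 0.5, -0.5]
grip_width: 0.0078
finger_force: 25.0
```

```bash
python3 go.py
```

```text
8.85 [-0.888  0.547  0.73   2.018  0.552  1.001 -1.849] [ 0.507 -0.001  0.303] P [ 0.624 -0.076  0.249] rot units [-0.028 -0.005  0.016] shift now [4.436 1.803 3.547] shift after turn [4.441 1.785 3.549]
code in head [-0.155 -0.074  0.121]
```

Call:
{"name": "step_arm", "arguments": {
  "motion": [0, 0.444, 0.18, 0.354, 0, 0, 0, 0, 0.444, 0.18, 0.354, 0, 0, 0, 0, 0.444, 0.18, 0.354, 0, 0, 0, 0, 0.444, 0.18, 0.354, 0, 0, 0, 0, 0.444, 0.18, 0.354, 0, 0, 0, 0, 0.444, 0.18, 0.354, 0, 0, 0, 0, 0.444, 0.18, 0.354, 0, 0, 0, 0, 0.444, 0.18, 0.354, 0, 0, 0, 0, 0.444, 0.18, 0.354, 0, 0, 0, 0, 0.444, 0.18, 0.354, 0, 0, 0, 0, 0, 0, 0, 0, 0, 0, 0, 0, 0, 0, 0, 0, 0, 0, 0, 0, 0, 0, 0, 0]
}}

```text
t: 9.93
ee_pos: [0.6239, -0.0771, 0.2506]
tcp_rot: [0.902, 0.132, -0.073, 0.403]
force: [-0.6, 0.6, -0.9]
grip_width: 0.0076
finger_force: 25.0
```

```bash
python3 go.py; python3 - <<'E'
from tgt import *
from workcell import r
s=r.state();S=r.camera("scene");D=r.camera("side");c=r.camera("wrist");pickle.dump((s,S,D,c),open('w3.pkl','wb'))
L=np.zeros((600,800,3),np.uint8)
def put(im,x,y,f):
    q=cv2.resize(im[:,:,::-1],None,fx=f,fy=f,interpolation=cv2.INTER_CUBIC);L[y:y+q.shape[0],x:x+q.shape[1]]=q
put(S['frame'][170:300,70:203],0,0,3);put(D['frame'][160:290,250:383],400,0,3);put(c['frame'][::2,::2],0,395,1);put(S['frame'][200:275,302:372],300,395,2.7);put(D['frame'][155:200,230:302],520,395,3)
cv2.imwrite('pics/final.png',L)
E
```

```text
9.9333 [-0.621  0.766  0.675  1.786  0.514  0.886 -1.716] [ 0.624 -0.077  0.251] P [ 0.624 -0.076  0.249] rot units [ 0.019 -0.035 -0.012] shift now [ 0.025 -0.067  0.028] shift after turn [ 0.025 -0.067  0.028]
code in head [-0.108  0.     0.001]
```

View pics/final.png

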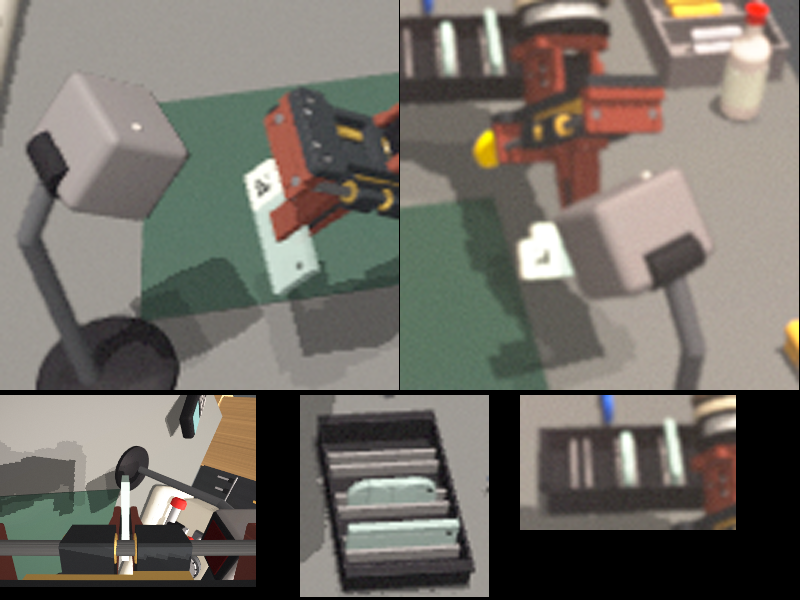

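The code (scene crop (263,186), side crop (545,258)) faces up towards the window. The fingers are off the frosting, nothing touches the reader, and the other two tags still stand. One triangulation check on the code, then I'll hand in.

```bash
python3 - <<'E'
from tgt import *
from workcell import r
s,S,D,c=pickle.load(open('w3.pkl','rb'))
P,e=two(ray(S,70+263/3-.4,170+186/3-.4),ray(D,250+145/3-.4,160+258/3-.4));h=(HR.T@(P-W)).round(4)
print(P.round(4),e,'in head',h)
s=r.state();print(s['t'],abs(s['qd']).max(),s['finger_force'])
if abs(h[0]+.11)<.02 and abs(h[1:]).max()<.012: print(r.close_job())
E
```

```text
[ 0.5827 -0.2284  0.1384] 0.0014708715024007773 in head [-0.1071  0.0018 -0.0049]
10.0833 0.006091824666424842 24.994983673095703
the job is handed in; nothing more can be done
None
```

The job is handed in at about 10 s of the 45 s allowed, with no verdict returned: the notched tag is held still at the reader, its code facing the window about 107 mm out and within about 5 mm of the window's axis, and the other two tags still stand in their slots.

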